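# Hold the medicine safe unlocked

## Robot

A 6-joint arm with a two-finger parallel gripper is mounted at the origin on the work surface. World frame = base frame: x ahead of the robot, y to its left, z up, the work surface at z = 0. Lengths are in m, angles in rad, forces in N, time in s.
With the tool pointing down it reaches from about 0.25 to 0.775 m from the base axis. Payload 4 kg.
Tool frame: the origin (TCP) lies midway between the tips of the shut fingers; the grasp point (between the pads) lies 19 mm behind it; z points along the fingers, y is the line along which they close (so a half turn about z gives the same grasp; the last joint's range is limited). The gripper opens to 94 mm and grips with 3 to 60 N. Pads are 16 mm wide; open, the fingers measure 119 mm over their backs; the gripper's body (75 mm by 177 mm) begins 78 mm behind the grasp point.
Start: joints at [-1.348, 0.087, 1.371, -0, 1.684, -0.103], TCP at [0.176, -0.521, 0.206] pointing down, gripper open.
Joint ranges: [-3.1, 3.1], [-0.76, 2.03], [0.27, 2.55], [-1.08, 4.22], [0.17, 2.65], [-2.57, 2.57]. Speed limits (rad/s): [2.79, 2.79, 3.14, 3.14, 3.14, 3.14].

## Interface

Orientations are given as [roll, pitch, yaw] about the fixed x, y, z axes, in that order (R = Rz(yaw) Ry(pitch) Rx(roll)).
In Python, from bench import robot gives the robot as it stands.
- The arm moves only by the tool servo_tool, never from a script. Its argument "moves" is a list of rows, each a list of 5 numbers: the shift along the tool's x, y, z in units of 25 mm (1.0 is 25 mm), then the turn about the tool's z in units of 6 degrees (1.0 is 6 degrees), then the closure, from 0 (fully open) to 1 (shut). In form: [[dx, dy, dz, yaw, gripper], ...]. A call has 1 to 10 rows; each row is the pose to reach, as a shift and turn from the pose commanded when the call began, along the tool's axes at that moment; what a row does not reach only later rows make up. A row lasts 1/12 s, in which the tool goes at most 41.7 mm and 7.16 degrees, less where a joint would pass 70% of its speed; a pose out of reach is approached as far as the arm can. A call with a gripper value outside its range is refused whole. The fingers move at their own pace and stop on an object; the grip force is fixed at half the most. Time passes only in rows, so rows that repeat a pose let the fingers close. It gives the time, the measured TCP pose, the force, the opening and the grip force at its end, in the units of the state.
- robot.get_obs(): the state, without advancing time (a new reading comes with each control period).
- robot.snapshot(name): name is "side" or "top"; returns a dict with "image" (384x512x3 uint8, blue, green, red), "fx", "fy", "cx", "cy" (pixels), "k1" (the pictures are not rectified: a ray, as slopes to the right and down, at radius r is drawn at 1 + k1 r^2 times it, then the intrinsics apply), "eye" and "orientation" of the camera in the world. Camera axes: x right, y down, z forward; pixel columns grow to the right and rows downward; lengths in m; the calibration is good to about 2 mm. A picture is of the moment at which its call begins. There is no depth.
- robot.close_job(): hands the job in; it is judged then, once.
The state is a dict: "time": time; "joint_positions": joint angles; "qvel": joint speeds; "joint_torque": joint torques, N m; "tool_pos": TCP position; "ee_rot": TCP orientation; "wrist_force": force on the tool from outside, world axes, zero at the start; "wrist_torque": the same for the moment, N m; "width": finger opening in m; "finger_force": force on a finger pad.
Only numpy, scipy, OpenCV 4.12 (cv2) and the standard library are available. Lean on these libraries where they do the work, as an engineer would, in place of code of your own. Each camera call takes 0.05 s, during which the arm holds its last target. There are 200 camera calls.

## Task

Unlock the medicine safe on the kitchen bench: take the larger key, the one with the wide rectangular head, out of the wooden key stand, work it straight down into the keyhole until it is fully home (the pins stick, so it may need a firm push and a little wiggle), then turn it a quarter turn clockwise as seen from above, as far as it goes. The lock springs back, so finish while still gripping the key and holding it turned against the spring, so that I can lift the lid. Leave the small spare key in its place and do not disturb the mug or the canister.

Things in the scene. Friction and masses are not known exactly. Their poses are not given: they have to be found in the camera images.
- key: The key to use, 40 g, standing blade down in the stand. Black rectangular head 32 wide (x) by 10 thick (y) by 30 mm high (z), above the origin, which is the centre of the head's underside; z points up. 34 mm of steel hang below it: a round neck 4.4 mm thick, 14 mm long, then the blade. The same after a half turn about z. In the stand the head rests on the stand's top.
- key_tip (a point): Lowest point of the key's blade, on its axis, 34 mm below the key's origin; axes as the key's. The blade is flat steel, 14 wide (x) by 4 thick (y) mm, 20 mm long from here up to the neck, with a fully rounded end.
- stand: Fixed wooden block 150 (x) by 56 (y) by 46 mm high that holds the two keys; origin at the centre of its underside. Two slots 17 (x) by 7 (y) mm, 39 mm deep, in its top, 38 mm either side of the centre along x; the key heads lie along its x. Which key is in which slot varies.
- spare: The spare key to be left in the other slot: head only 20 wide by 10 thick by 23 mm high with a round top, round shank 5 mm thick and 28 mm long below. Origin at the centre of the head's underside, z up.
- safe: Grey steel medicine safe, fixed, 200 (x) by 220 (y) by 100 mm high, origin at the centre of its underside. On top a brass lock plate 60 x 60 x 12 mm, centred 45 mm from the origin towards -x; towards +x the lid (top at 103 mm) and a steel keeper 44 mm wide (top at 123 mm, 51 to 71 mm from the keyhole), into which the lock's flat bolt runs.
- keyhole (a point): Centre of the keyhole's mouth, level with the lock plate's top, 112 mm above the bench. Axes as the safe's, z up. Slot 16 (x, the blade's width) by 6 (y) mm, bevelled at the mouth to about 25 x 15 mm. It goes straight down through the 12 mm plate; the plug lies under it, so the key turns only when fully home: head resting on the plate, key origin at this point.
- pins (a point): Middle of the keyway, 8.5 mm below its mouth; axes as the safe's. Two sticky sprung pins stand into the slot here, one from each side. The tip meets them about 8 mm down and needs a push of about 20 N to go on, or about 12 N while rocked 0.1 rad to and fro about its axis; from about 14 mm down it slides on easily to the full 34 mm. A turned key cannot be pulled out.
- plug (a joint): Angle of the lock's turning plug (rad): 0 locked, growing clockwise seen from above, stop at 1.6 (a quarter turn). The key has about 0.15 rad of play in it, so the key turns about 1.75 in all. A spring drives it back to 0: 0.015 N m at 0, 0.09 N m at the stop. It draws the bolt 12 mm towards the safe's -x, out of the keeper.
- mug: White mug, 80 mm across, 90 mm high, bystander. Origin at the centre of its underside.
- canister: Red tin canister with a lid, 94 mm across, 137 mm high, bystander. Origin at the centre of its underside.
Things that resemble listed ones, but are neither listed nor needed, are in the scene too. What is shaped like the key but green, turquoise or yellow is not meant.

How it is judged:
By the outcome, as a careful person would: the job done as asked, in the order asked, and still so for the second after the job is handed in, while the arm keeps its last pose, push and grip.
It also fails if it takes over 48 s, if anything falls off the work surface, if the arm or the gripper's body presses on something with over 40 N, if the wrist force passes 120 N, or if a joint passes its speed limit or range.

## Working session

There is one attempt and no reset: what is moved stays moved. The work goes in short steps, Python scripts to look and compute and a tool call to move; the robot and the scene stay as the last step left them, time stands still between calls to the robot, and variables do not carry over. Pictures are saved under pics/ and viewed, at most 10 in all, crops included, and the job is handed in when it is done.

Besides the shell and the picture viewer there is one more tool, called as name(argument=value, ...), one argument or row to a line, values as JSON. servo_tool: Moves the arm, as the interface text tells. Its arguments: {"type":"object","properties":{"moves":{"type":"array"}},"required":["moves"]}

```bash
ls; mkdir -p pics; cat > h.py <<'E'
import numpy as np, cv2
from scipy.spatial.transform import Rotation as R
from bench import robot
def cam(n,save=None):
    s=robot.snapshot(n)
    if save: cv2.imwrite('pics/'+save,s['image'])
    return s
E
python3 - <<'E'
from h import *
for n in('top','side'):
    s=cam(n,n+'0.png'); print({k:v for k,v in s.items() if k!='image'})
print(robot.get_obs())
E
```

```text
pics
{'fx': 442.9298330035102, 'fy': 442.9298330035102, 'cx': 254.41905646629993, 'cy': 190.34733490585242, 'k1': 0.05300857022674855, 'eye': array([ 0.4431805 , -0.06802774,  1.23310991]), 'orientation': array([-2.9755753 , -0.00842899, -1.58074272])}
{'fx': 401.90891444655307, 'fy': 401.90891444655307, 'cx': 253.62109791246695, 'cy': 184.26995962153487, 'k1': -0.12548311836016363, 'eye': array([0.27694861, 0.68201801, 0.73790998]), 'orientation': array([-2.23849781, -0.01274675, -2.69013787])}
{'time': 0.1, 'joint_positions': array([-1.34810175e+00,  8.79088205e-02,  1.37207825e+00, -4.16492535e-05,
        1.68358828e+00, -1.03101621e-01]), 'qvel': array([ 0.00108824, -0.00081904, -0.0035908 ,  0.00046162, -0.00043885,
       -0.00105525]), 'joint_torque': array([ 1.49185173e-03, -3.41252875e+01, -3.03300905e+01,  7.18964380e-02,
        3.04675859e-02, -9.98341966e-05]), 'tool_pos': array([ 0.17590838, -0.52060032,  0.20441868]), 'ee_rot': array([-3.13961622e+00, -1.62883289e-04,  3.25791390e-01]), 'wrist_force': array([-0.39507684, -0.05731274,  0.3763647 ]), 'wrist_torque': array([-0.03002857, -0.01009314,  0.00028283]), 'finger_force': 0.0, 'width': 0.09372150802089091}
```

View pics/top0.png

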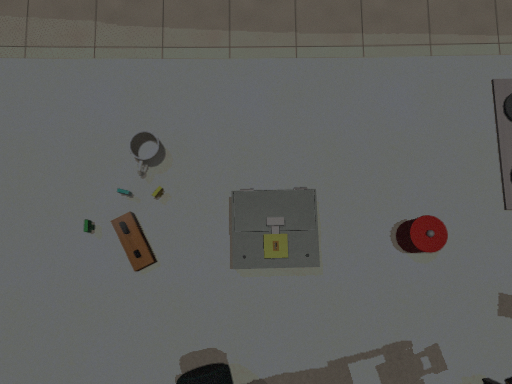

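View pics/side0.png

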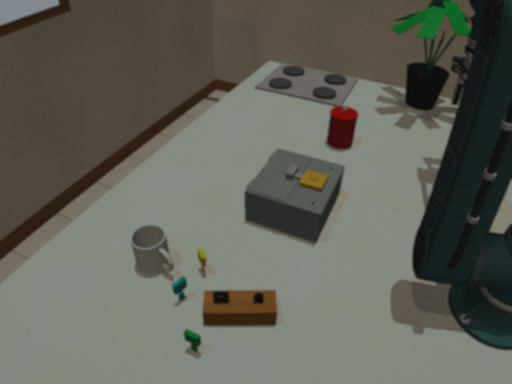

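The top view shows the stand at about (133,242), with the larger head at (125,228) and the spare at (138,254). The keyhole is at about (276,245). The side view shows the larger head at (221,297) and the spare at (258,298). I'll enlarge these areas.

```bash
python3 - <<'E'
from h import *
t=cv2.imread('pics/top0.png'); s=cv2.imread('pics/side0.png')
def c(im,x,y,w,h,k): return cv2.convertScaleAbs(cv2.resize(im[y:y+h,x:x+w],None,fx=k,fy=k,interpolation=cv2.INTER_CUBIC),alpha=1.6,beta=15)
a=np.hstack([c(t,105,205,56,72,7),c(t,245,209,56,72,7)])
cv2.imwrite('pics/c1.png',a)
b=np.hstack([c(s,195,280,95,50,4),c(s,275,155,95,50,4)])
cv2.imwrite('pics/c2.png',b)
E
```

```text
(no output)
```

View pics/c1.png

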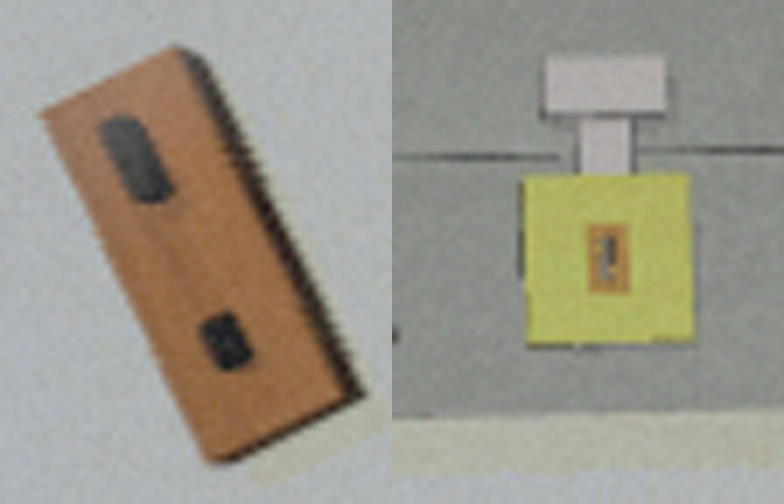

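View pics/c2.png

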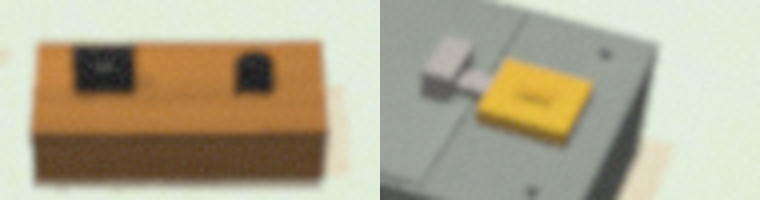

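The top crop shows the stand's top corners at about (42,115), (182,47), (343,400) and (210,465). The plate corners are at (525,177), (690,175), (693,342) and (527,345), and the slot is at (608,258). The side crop shows the same corners, and confirms the wide rectangular head is the left one there. Next I'll fit the poses.

```bash
cat >> h.py <<'E'
def proj(s,P):
    r=R.from_euler('xyz',s['orientation']).inv().apply(np.atleast_2d(P)-s['eye'])
    q=r[:,:2]/r[:,2:]; q=q*(1+s['k1']*(q**2).sum(1,keepdims=True))
    return q*[s['fx'],s['fy']]+[s['cx'],s['cy']]
def back(s,px,z):
    q0=(np.atleast_2d(px)-[s['cx'],s['cy']])/[s['fx'],s['fy']]; q=q0.copy()
    for _ in range(20): q=q0/(1+s['k1']*(q**2).sum(1,keepdims=True))
    d=R.from_euler('xyz',s['orientation']).apply(np.c_[q,np.ones(len(q))])
    return s['eye']+d*((z-s['eye'][2])/d[:,2])[:,None]
E
python3 - <<'E'
from h import *
from scipy.optimize import least_squares
T,S=cam('top'),cam('side')
cr=lambda p,k,o:(np.array(p,float)+.5)/k-.5+o
st=cr([(42,115),(182,47),(343,400),(210,465)],7,[105,205])
ss=cr([(322,42),(326,133),(33,133),(38,42)],4,[195,280])
pt=cr(np.array([(525,177),(690,175),(693,342),(527,345)])-[392,0],7,[245,209])
ps=cr(np.array([(508,57),(594,83),(568,132),(478,112)])-[380,0],4,[275,155])
for n,z,a,b in(('stand',.046,st,ss),('plate',.112,pt,ps)):
    A,B=back(T,a,z),back(S,b,z)
    print(n,'top',A[:,:2].round(4).tolist(),A.mean(0).round(4),np.linalg.norm(np.diff(A,axis=0),axis=1).round(4))
    print(n,'side',B[:,:2].round(4).tolist(),B.mean(0).round(4),np.linalg.norm(np.diff(B,axis=0),axis=1).round(4))
k=back(T,cr([(120,122),(152,198),(227,340)],7,[105,205]),.076); print('key top ends z.076, spare',k[:,:2].round(4))
k=back(T,cr([(136,160)],7,[105,205]),.076);print('key',k)
print('side key',back(S,cr([(75,47),(132,46)],4,[195,280]),.076), back(S,cr([(77,93),(132,93),(236,92),(272,92)],4,[195,280]),.046))
print('hole top',back(T,cr([(216,258)],7,[245,209]),.112),'side',back(S,cr([(536-380,97)],4,[275,155]),.112))
E
```

```text
stand top [[0.5625, 0.304], [0.588, 0.2523], [0.4539, 0.1872], [0.4307, 0.2358]] [0.5087 0.2448 0.046 ] [0.0577 0.149  0.0539]
stand side [[0.4549, 0.1913], [0.4306, 0.2418], [0.5614, 0.3072], [0.5881, 0.258]] [0.5087 0.2496 0.046 ] [0.0561 0.1463 0.056 ]
plate top [[0.5194, -0.1013], [0.5196, -0.1609], [0.4601, -0.1606], [0.4596, -0.1012]] [ 0.4897 -0.131   0.112 ] [0.0595 0.0594 0.0593]
plate side [[0.5191, -0.1588], [0.4588, -0.1572], [0.458, -0.1004], [0.5159, -0.0939]] [ 0.488  -0.1276  0.112 ] [0.0603 0.0568 0.0583]
key top ends z.076, spare [[0.5565 0.2659]
 [0.5282 0.253 ]
 [0.4759 0.2237]]
key [[0.54235521 0.25947032 0.076     ]]
side key [[0.55652159 0.27062719 0.076     ]
 [0.53136518 0.25722629 0.076     ]] [[0.55383433 0.27648585 0.046     ]
 [0.52880775 0.26383743 0.046     ]
 [0.48164935 0.23958951 0.046     ]
 [0.46517624 0.23144011 0.046     ]]
hole top [[ 0.4901551  -0.13074279  0.112     ]] side [[ 0.48796942 -0.12560275  0.112     ]]
```

```bash
cat >> h.py <<'E'
def go(target,yawdeg,dz0=0.0):
    "units from present (measured) pose to target pose, tool down"
    o=robot.get_obs(); Rm=R.from_euler('xyz',o['ee_rot'])
    d=Rm.inv().apply(np.array(target)-o['tool_pos'])/.025
    w=(yawdeg-np.degrees(o['ee_rot'][2])+180)%360-180
    print('t',round(o['time'],2),'pos',o['tool_pos'].round(4),'rpy',o['ee_rot'].round(4),'d',d.round(3),'yawunits(short way)',round(-w/6,2),'F',o['wrist_force'].round(1),'w',round(o['width'],4))
E
python3 - <<'E'
from h import *
go([.36,-.13,.206],18.67+70)
E
```

```text
t 0.2 pos [ 0.176  -0.5208  0.2047] rpy [-3.1402e+00 -2.0000e-04  3.2580e-01] d [ 11.977 -12.452  -0.032] yawunits(short way) -11.67 F [-0.5  0.1  0.2] w 0.0939
```

servo_tool(
  moves=[
    [1.2,-1.2,0,-1.2,0.4],
    [2.4,-2.5,0,-2.4,0.4],
    [3.6,-3.7,0,-3.5,0.4],
    [4.8,-5,0,-4.7,0.4],
    [6,-6.2,0,-5.8,0.4],
    [7.2,-7.5,0,-7,0.4],
    [8.4,-8.7,0,-8.2,0.4],
    [9.6,-10,0,-9.3,0.4],
    [10.8,-11.2,0,-10.5,0.4],
    [12,-12.5,0,-11.7,0.4],
  ],
)

```text
time: 1.03
tool_pos: [0.3536, -0.1421, 0.2056]
ee_rot: [3.141, 0.0, 1.555]
wrist_force: [1.1, -1.3, -0.5]
width: 0.0564
finger_force: 0.0
```

```bash
python3 - <<'E'
from h import *
go([.53,.22,.19],150)
E
```

```text
t 1.03 pos [ 0.3536 -0.1421  0.2056] rpy [3.1407e+00 5.0000e-04 1.5553e+00] d [14.593  6.829  0.621] yawunits(short way) -10.15 F [ 1.1 -1.3 -0.5] w 0.0564
```

servo_tool(
  moves=[
    [1.4,0.7,0,-1,0.4],
    [2.8,1.4,0,-2,0.4],
    [4.2,2,0,-3,0.4],
    [5.6,2.7,0,-4,0.4],
    [7,3.3,0,-5,0.4],
    [8.4,4,0,-6,0.4],
    [9.8,4.6,0,-7,0.4],
    [11.2,5.3,0,-8,0.4],
    [12.6,6,0,-9,0.4],
    [14,6.7,0,-10,0.4],
  ],
)

```text
time: 1.87
tool_pos: [0.5286, 0.2043, 0.2052]
ee_rot: [-3.141, -0.0, 2.603]
wrist_force: [0.3, -0.8, 0.2]
width: 0.0564
finger_force: 0.0
```

```bash
python3 - <<'E'
from h import *
go([.543,.2625,.12],206.1)
E
```

```text
t 1.87 pos [0.5286 0.2043 0.2052] rpy [-3.1412 -0.      2.6026] d [0.699 2.295 3.406] yawunits(short way) -9.5 F [ 0.3 -0.8  0.2] w 0.0564
```

servo_tool(
  moves=[
    [0.2,0.6,0.4,-1,0.4],
    [0.4,1.2,0.8,-2,0.4],
    [0.6,1.8,1.2,-3,0.4],
    [0.7,2,1.6,-4,0.4],
    [0.7,2,2,-5,0.4],
    [0.7,2,2.4,-6,0.4],
    [0.7,2,2.8,-7,0.4],
    [0.7,2,3.2,-8,0.4],
    [0.7,2,3.4,-9,0.4],
    [0.7,2,3.4,-9.3,0.4],
  ],
)

```text
time: 2.7
tool_pos: [0.538, 0.2537, 0.118]
ee_rot: [3.141, -0.004, -2.708]
wrist_force: [-0.3, 0.1, -1.1]
width: 0.0565
finger_force: 0.0
```

servo_tool(
  moves=[
    [0,0,0,0,0.4],
    [0,0,0,0,0.4],
    [0,0,0,0,0.4],
  ],
)

```text
time: 2.95
tool_pos: [0.5393, 0.2542, 0.1206]
ee_rot: [-3.141, 0.0, -2.713]
wrist_force: [0.2, 0.7, 0.4]
width: 0.0563
finger_force: 0.0
```

```bash
python3 - <<'E'
from h import *
go([.543,.2625,.12],206.1)
T=cam('top');S=cam('side')
p=robot.get_obs()['tool_pos']
print(proj(T,p),proj(S,p))
def c(im,x,y,w,h,k): return cv2.convertScaleAbs(cv2.resize(im[y:y+h,x:x+w],None,fx=k,fy=k,interpolation=cv2.INTER_CUBIC),alpha=1.6,beta=15)
cv2.imwrite('pics/c3.png',np.hstack([c(T['image'],75,180,100,100,4),c(S['image'],185,230,100,100,4)]))
E
```

```text
t 2.95 pos [0.5393 0.2542 0.1206] rpy [-3.1415e+00  3.0000e-04 -2.7132e+00] d [-0.274  0.241  0.025] yawunits(short way) -0.26 F [0.2 0.7 0.4] w 0.0563
[[121.01218675 227.14306059]] [[224.07675822 274.42552474]]
```

View pics/c3.png

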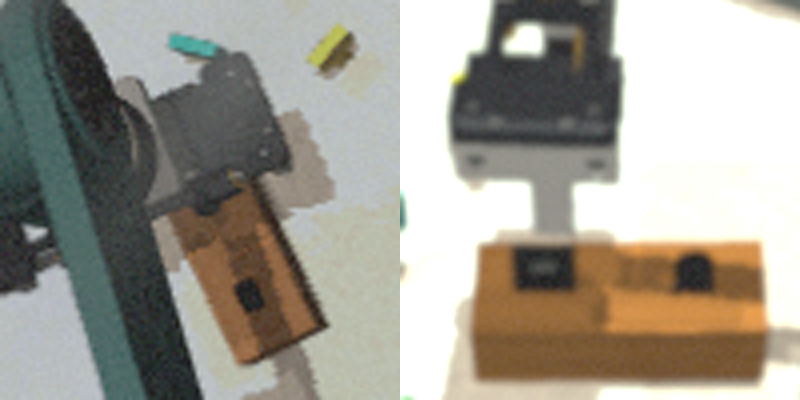

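The side view shows the near finger at about column 223, with its tip at row ~290, just above and left of the key head. I'll compare that with the predicted position.

```bash
python3 - <<'E'
from h import *
S=cam('side');T=cam('top')
o=robot.get_obs();Rm=R.from_euler('xyz',o['ee_rot'])
P=lambda v:o['tool_pos']+Rm.apply(v)
print(proj(S,[P([0,.034,0]),P([0,-.034,0]),P([.008,-.034,0]),P([-.008,-.034,0]),P([0,-.034,-.04])]))
# key head predicted in side for candidates
for k in([.543,.2637],[.5424,.2600],[.543,.266]):
    a=np.array([*k,.046]); u=np.array([np.cos(.454),np.sin(.454),0]);n=np.array([-u[1],u[0],0])
    print(k,proj(S,[a+.016*u+.005*n+[0,0,.03],a-.016*u+.005*n+[0,0,.03],a+.016*u+.005*n,a-.016*u+.005*n]).round(1).tolist(), proj(T,[a+[0,0,.03]]).round(1))
E
```

```text
[[222.69487454 288.63899441]
 [225.40369454 261.0688479 ]
 [229.3912047  261.18536044]
 [221.41896936 260.95046027]
 [224.73344528 247.43226987]]
[0.543, 0.2637] [[212.8, 293.3], [228.9, 293.5], [213.6, 302.2], [229.3, 302.3]] [[122.4 227.2]]
[0.5424, 0.26] [[214.0, 292.1], [230.0, 292.2], [214.8, 300.9], [230.4, 301.1]] [[123.8 227.4]]
[0.543, 0.266] [[212.2, 294.1], [228.3, 294.3], [213.0, 303.0], [228.7, 303.2]] [[121.5 227.2]]
```

servo_tool(
  moves=[
    [-0.28,0.26,0,-0.25,0.4],
    [-0.28,0.26,0.5,-0.25,0.4],
    [-0.28,0.26,1,-0.25,0.4],
    [-0.28,0.26,1.5,-0.25,0.4],
    [-0.28,0.26,2,-0.25,0.4],
    [-0.28,0.26,2.4,-0.25,0.4],
    [-0.28,0.26,2.65,-0.25,0.4],
    [-0.28,0.26,2.7,-0.25,0.4],
    [-0.28,0.26,2.7,-0.25,0.4],
  ],
)

```text
time: 3.9
tool_pos: [0.5424, 0.2627, 0.0521]
ee_rot: [3.142, -0.001, -2.686]
wrist_force: [-0.2, 0.1, 0.6]
width: 0.0562
finger_force: 0.0
```

servo_tool(
  moves=[
    [0,0,0,0,0.5],
    [0,0,0,0,0.6],
    [0,0,0,0,0.7],
    [0,0,0,0,0.8],
    [0,0,0,0,0.9],
    [0,0,0,0,1],
    [0,0,0,0,1],
    [0,0,0,0,1],
    [0,0,0,0,1],
  ],
)

```text
time: 4.65
tool_pos: [0.5428, 0.2632, 0.053]
ee_rot: [3.141, 0.0, -2.686]
wrist_force: [0.2, 0.9, 1.0]
width: 0.0098
finger_force: 30.0
```

```bash
python3 - <<'E'
from h import *
go([.543,.263,.051],206.1); print(robot.get_obs()['wrist_torque'])
E
```

```text
t 4.65 pos [0.5428 0.2632 0.053 ] rpy [ 3.1412e+00  1.0000e-04 -2.6862e+00] d [-0.005 -0.01   0.082] yawunits(short way) -0.0 F [0.2 0.9 1. ] w 0.0098
[ 0.20893947 -0.05503229  0.074848  ]
```

servo_tool(
  moves=[
    [0,0,-0.3,0,1],
    [0,0,-0.7,0,1],
    [0,0,-1.2,0,1],
    [0,0,-1.8,0,1],
    [0,0,-2.5,0,1],
    [0,0,-3.3,0,1],
    [0,0,-4.2,0,1],
    [0,0,-5.1,0,1],
    [0,0,-5.8,0,1],
    [0,0,-5.8,0,1],
  ],
)

```text
time: 5.48
tool_pos: [0.5452, 0.2636, 0.2051]
ee_rot: [-3.14, 0.011, -2.686]
wrist_force: [0.5, 0.0, 1.4]
width: 0.0098
finger_force: 30.0
```

```bash
python3 - <<'E'
from h import *
go([.489,-.129,.200],180); cam('side','s4.png')
E
```

```text
t 5.48 pos [0.5452 0.2636 0.2051] rpy [-3.14    0.0112 -2.6864] d [  8.927 -13.117   0.124] yawunits(short way) 4.35 F [0.5 0.  1.4] w 0.0098
```

servo_tool(
  moves=[
    [0.8,-1.2,0,0.4,1],
    [1.7,-2.5,0,0.8,1],
    [2.6,-3.8,0,1.3,1],
    [3.5,-5.1,0,1.8,1],
    [4.4,-6.4,0,2.3,1],
    [5.3,-7.7,0,2.8,1],
    [6.2,-9.1,0,3.3,1],
    [7.1,-10.5,0,3.8,1],
    [8,-11.9,0,4.2,1],
    [8.8,-13.1,0,4.35,1],
  ],
)

```text
time: 6.37
tool_pos: [0.4878, -0.1302, 0.1967]
ee_rot: [-3.142, -0.002, 3.139]
wrist_force: [0.5, -0.0, -0.4]
width: 0.0099
finger_force: 30.0
```

servo_tool(
  moves=[
    [0,0,0.4,0,1],
    [0,0,0.6,0,1],
    [0,0,0.6,0,1],
    [0,0,0.6,0,1],
    [0,0,0.6,0,1],
    [0,0,0.6,0,1],
  ],
)

```text
time: 6.87
tool_pos: [0.4897, -0.1266, 0.1833]
ee_rot: [-3.141, 0.001, -3.139]
wrist_force: [0.3, 0.2, -1.2]
width: 0.0098
finger_force: 30.0
```

```bash
python3 - <<'E'
from h import *
go([.489,-.129,.170],180)
T=cam('top');S=cam('side')
o=robot.get_obs();p=o['tool_pos']
print('keyorigin proj',proj(S,[p-[0,0,.007],p-[0,0,.041]]))
def c(im,x,y,w,h,k): return cv2.convertScaleAbs(cv2.resize(im[y:y+h,x:x+w],None,fx=k,fy=k,interpolation=cv2.INTER_CUBIC),alpha=1.6,beta=15)
cv2.imwrite('pics/c5.png',np.hstack([c(T['image'],240,200,66,75,6),c(S['image'],282,140,66,75,6)]))
E
```

```text
t 6.87 pos [ 0.4897 -0.1266  0.1833] rpy [-3.1415e+00  5.0000e-04 -3.1393e+00] d [ 0.027 -0.094  0.531] yawunits(short way) 0.02 F [ 0.3  0.2 -1.2] w 0.0098
keyorigin proj [[315.84750931 157.77321805]
 [314.41599885 168.85355992]]
```

View pics/c5.png

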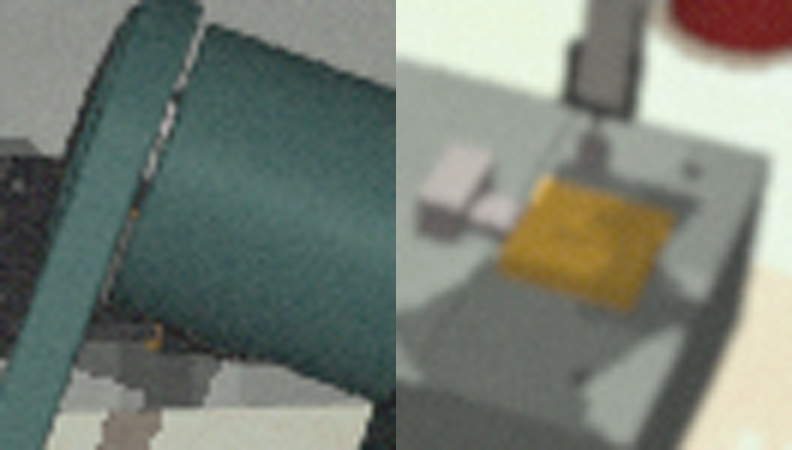

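The side view shows the blade tip at about (315,169), and the prediction was (314.4,168.9). The key sits in the hand as assumed and the side camera agrees with the arm. The keyhole is taken as about (0.4885,-0.127).

servo_tool(
  moves=[
    [0.05,-0.02,0.3,0,1],
    [0.05,-0.02,0.6,0,1],
    [0.05,-0.02,0.85,0,1],
    [0.05,-0.02,1,0,1],
    [0.05,-0.02,1.1,0,1],
    [0.05,-0.02,1.15,0,1],
    [0.05,-0.02,1.2,0,1],
    [0.05,-0.02,1.25,0,1],
    [0.05,-0.02,1.3,0,1],
    [0.05,-0.02,1.3,0,1],
  ],
)

```text
time: 7.8
tool_pos: [0.488, -0.1285, 0.1504]
ee_rot: [-3.142, -0.0, 3.141]
wrist_force: [-0.5, -0.6, 0.0]
width: 0.0098
finger_force: 30.0
```

servo_tool(
  moves=[
    [0,0,0.04,0,1],
    [0,0,0.08,0,1],
    [0,0,0.12,0,1],
    [0,0,0.16,0,1],
    [0,0,0.2,0,1],
    [0,0,0.2,0,1],
  ],
)

```text
time: 8.3
tool_pos: [0.4881, -0.1285, 0.1455]
ee_rot: [-3.141, 0.0, 3.141]
wrist_force: [-0.3, -0.3, -0.0]
width: 0.01
finger_force: 30.0
```

```bash
python3 - <<'E'
from h import *
go([.4885,-.127,.145],180)
o=robot.get_obs();print(o['wrist_torque'])
E
```

```text
t 8.3 pos [ 0.4881 -0.1285  0.1455] rpy [-3.1414e+00  2.0000e-04  3.1414e+00] d [-0.017  0.058  0.021] yawunits(short way) -0.0 F [-0.3 -0.3 -0. ] w 0.01
[ 0.03218455 -0.13189773 -0.01632181]
```

servo_tool(
  moves=[
    [0,0,0.05,0,1],
    [0,0,0.1,0.6,1],
    [0,0,0.14,0,1],
    [0,0,0.18,-0.8,1],
    [0,0,0.22,0,1],
    [0,0,0.26,0.8,1],
    [0,0,0.28,0,1],
    [0,0,0.3,-0.8,1],
    [0,0,0.3,0,1],
    [0,0,0.3,0,1],
  ],
)

```text
time: 9.13
tool_pos: [0.4889, -0.1288, 0.1395]
ee_rot: [-3.14, 0.003, 3.14]
wrist_force: [0.8, -0.2, 4.4]
width: 0.0096
finger_force: 30.0
```

servo_tool(
  moves=[
    [0,0,0.05,0.8,1],
    [0,0,0.1,0,1],
    [0,0,0.15,-0.8,1],
    [0,0,0.2,0,1],
    [0,0,0.25,0.8,1],
    [0,0,0.3,0,1],
    [0,0,0.3,0,1],
    [0,0,0.3,0,1],
  ],
)

```text
time: 9.8
tool_pos: [0.4885, -0.1288, 0.1308]
ee_rot: [-3.141, 0.001, 3.141]
wrist_force: [0.4, -1.0, 3.1]
width: 0.0098
finger_force: 30.0
```

```bash
python3 - <<'E'
from h import *
go([.4885,-.127,.119],180)
S=cam('side');p=robot.get_obs()['tool_pos']
print('headbottom proj',proj(S,[p-[0,0,.007]]))
c=lambda im,x,y,w,h,k: cv2.convertScaleAbs(cv2.resize(im[y:y+h,x:x+w],None,fx=k,fy=k,interpolation=cv2.INTER_CUBIC),alpha=1.8,beta=15)
cv2.imwrite('pics/c6.png',c(S['image'],285,140,60,60,9))
E
```

```text
t 9.8 pos [ 0.4885 -0.1288  0.1308] rpy [-3.1407e+00  1.4000e-03  3.1408e+00] d [0.001 0.071 0.473] yawunits(short way) -0.01 F [ 0.4 -1.   3.1] w 0.0098
headbottom proj [[314.31727022 174.48420493]]
```

View pics/c6.png

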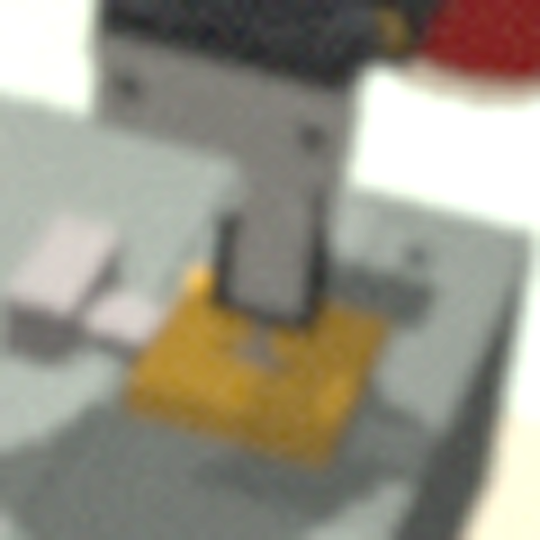

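The picture shows the head's bottom edge at row ~175 (predicted 174.5), so the key has not slipped. The blade is in the slot and past the pins. I'll carry on down.

servo_tool(
  moves=[
    [0,0,0.08,0,1],
    [0,0,0.16,0,1],
    [0,0,0.24,0,1],
    [0,0,0.32,0,1],
    [0,0,0.4,0,1],
    [0,0,0.45,0,1],
    [0,0,0.5,0,1],
    [0,0,0.55,0,1],
    [0,0,0.55,0,1],
  ],
)

```text
time: 10.6
tool_pos: [0.4873, -0.128, 0.1189]
ee_rot: [3.141, -0.001, 3.142]
wrist_force: [-5.4, 1.4, 13.2]
width: 0.0101
finger_force: 30.0
```

Home: z is 0.1189 as expected, at 13 N. Now I'll turn it clockwise.

servo_tool(
  moves=[
    [0.04,0,-0.03,0.4,1],
    [0.04,0,-0.03,1.2,1],
    [0.04,0,-0.03,2,1],
    [0.04,0,-0.03,2.8,1],
    [0.04,0,-0.03,3.6,1],
    [0.04,0,-0.03,4.4,1],
    [0.04,0,-0.03,5.2,1],
    [0.04,0,-0.03,6,1],
    [0.04,0,-0.03,6,1],
  ],
)

```text
time: 11.35
tool_pos: [0.4881, -0.1269, 0.119]
ee_rot: [3.138, 0.001, 2.511]
wrist_force: [-0.2, 3.8, 6.8]
width: 0.0095
finger_force: 30.0
```

```bash
python3 - <<'E'
from h import *
go([.4885,-.127,.119],80); print(robot.get_obs()['wrist_torque'])
E
```

```text
t 11.35 pos [ 0.4881 -0.1269  0.119 ] rpy [3.1376e+00 9.0000e-04 2.5111e+00] d [-0.016  0.006 -0.002] yawunits(short way) 10.65 F [-0.2  3.8  6.8] w 0.0095
[ 0.76664374 -0.1794188  -0.03405651]
```

servo_tool(
  moves=[
    [0.02,0.03,0,0.8,1],
    [0.02,0.03,0,1.6,1],
    [0.02,0.03,0,2.4,1],
    [0.02,0.03,0,3.2,1],
    [0.02,0.03,0,4,1],
    [0.02,0.03,0,4.8,1],
    [0.02,0.03,0,5.6,1],
    [0.02,0.03,0,6.4,1],
    [0.02,0.03,0,7.2,1],
    [0.02,0.03,0,7.2,1],
  ],
)

```text
time: 12.18
tool_pos: [0.4898, -0.1255, 0.119]
ee_rot: [3.134, -0.002, 1.758]
wrist_force: [4.4, 5.3, 5.6]
width: 0.0095
finger_force: 30.0
```

servo_tool(
  moves=[
    [0,0,0,0.7,1],
    [0,0,0,1.4,1],
    [0,0,0,2.1,1],
    [0,0,0,2.8,1],
    [0,0,0,3.4,1],
    [0,0,0,3.4,1],
    [0,0,0,3.4,1],
  ],
)

```text
time: 12.77
tool_pos: [0.4909, -0.1255, 0.1191]
ee_rot: [3.133, -0.005, 1.404]
wrist_force: [6.5, 3.9, 3.4]
width: 0.0097
finger_force: 30.0
```

```bash
python3 - <<'E'
from h import *
go([.4885,-.127,.119],80); print(robot.get_obs()['wrist_torque'])
S=cam('side')
c=lambda im,x,y,w,h,k: cv2.convertScaleAbs(cv2.resize(im[y:y+h,x:x+w],None,fx=k,fy=k,interpolation=cv2.INTER_CUBIC),alpha=1.8,beta=15)
cv2.imwrite('pics/c7.png',c(S['image'],275,140,70,60,9))
E
```

```text
t 12.77 pos [ 0.4909 -0.1255  0.1191] rpy [ 3.1328 -0.0049  1.4045] d [-0.073 -0.083  0.001] yawunits(short way) 0.08 F [6.5 3.9 3.4] w 0.0097
[ 0.9083232  -1.55648922  0.0915936 ]
```

View pics/c7.png

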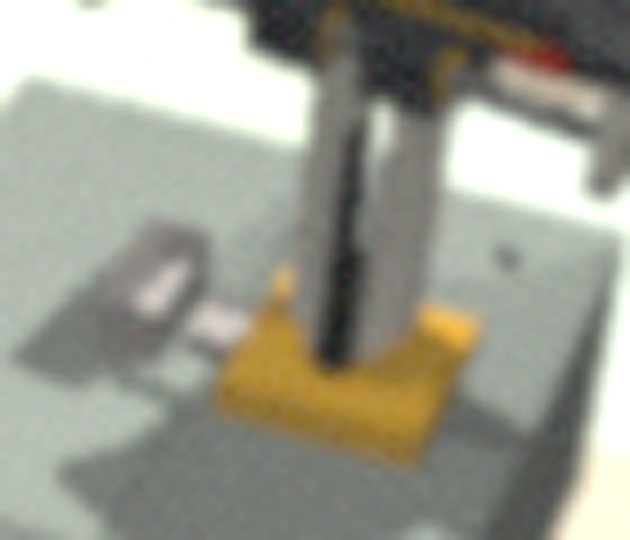

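The view shows the bolt drawn clear of the keeper, with a gap at about (195,320), and the head still gripped edge-on. I'll turn a little further onto the stop and relieve the side force.

servo_tool(
  moves=[
    [0.03,0.05,0,0.2,1],
    [0.03,0.05,0,0.5,1],
    [0.03,0.05,0,0.5,1],
    [0.03,0.05,0,0.5,1],
    [0.03,0.05,0,0.5,1],
  ],
)

```text
time: 13.23
tool_pos: [0.4913, -0.1255, 0.1191]
ee_rot: [3.135, -0.004, 1.352]
wrist_force: [4.5, 4.0, 5.2]
width: 0.0098
finger_force: 30.0
```

```bash
python3 - <<'E'
from h import *
go([.4885,-.127,.119],80); print(robot.get_obs()['wrist_torque'])
E
```

```text
t 13.23 pos [ 0.4913 -0.1255  0.1191] rpy [ 3.135 -0.004  1.352] d [-0.084 -0.095  0.002] yawunits(short way) -0.42 F [4.5 4.  5.2] w 0.0098
[ 0.71754685 -1.00996161  0.13591077]
```

servo_tool(
  moves=[
    [0,0.02,0,0.3,1],
    [0,0.02,0,0.6,1],
    [0,0.02,0,0.6,1],
    [0,0.02,0,0.6,1],
    [0,0.02,0,0.6,1],
  ],
)

```text
time: 13.65
tool_pos: [0.4915, -0.1255, 0.119]
ee_rot: [3.136, -0.004, 1.29]
wrist_force: [3.3, 3.8, 5.0]
width: 0.0099
finger_force: 30.1
```

```bash
python3 - <<'E'
from h import *
go([.4885,-.127,.119],80); print(robot.get_obs()['wrist_torque'])
S=cam('side')
c=lambda im,x,y,w,h,k: cv2.convertScaleAbs(cv2.resize(im[y:y+h,x:x+w],None,fx=k,fy=k,interpolation=cv2.INTER_CUBIC),alpha=1.8,beta=15)
cv2.imwrite('pics/c8.png',c(S['image'],275,140,70,60,9))
E
```

```text
t 13.65 pos [ 0.4915 -0.1255  0.119 ] rpy [ 3.136  -0.0043  1.2898] d [-0.09  -0.098 -0.   ] yawunits(short way) -1.02 F [3.3 3.8 5. ] w 0.0099
[ 0.77576551 -0.81977447  0.31297704]
```

View pics/c8.png

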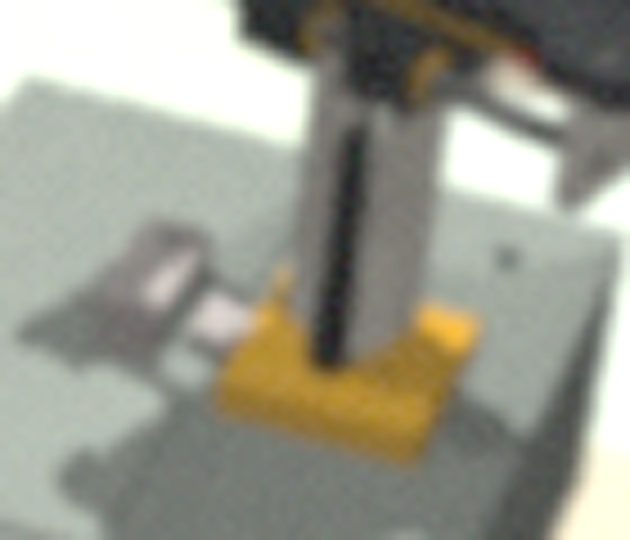

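The torque rose sharply to 0.31 N m, well above the spring's 0.09, so the plug is on its stop. The key is home and still gripped, and the bolt is drawn.

```bash
python3 -c "
from bench import robot
print(robot.close_job())"
```

```text
the job is handed in; nothing more can be done
None
```

The larger key is fully home in the safe's lock, turned clockwise onto its stop, and still gripped and held against the spring with the bolt drawn; the spare key, mug and canister were not touched, and the job is handed in at about 14 s.

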